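# Hang the tool holder back on its slotted upright and put the spatula away

## Robot

A 6-joint arm with a two-finger parallel gripper is mounted at the origin on the work surface. World frame = base frame: x ahead of the robot, y to its left, z up, the work surface at z = 0. Lengths are in m, angles in degrees, forces in N, time in s.
With the tool pointing down it reaches from about 0.4 to 0.825 m from the base axis. Payload 7 kg.
Tool frame: the origin (TCP) lies on the centre line of the jaws, within the pads' length; the fingertips stand 19 mm ahead of it and the grasp point (between the pads) is the TCP; z points along the fingers, y is the line along which they close (so a half turn about z gives the same grasp; the last joint's range is limited). The gripper opens to 88 mm and grips with 3 to 60 N. Pads are 19 mm wide; open, the fingers measure 130 mm over their backs; the gripper's body (78 mm by 193 mm) begins 47 mm behind the grasp point.
Start: joints at [86.408, 20.546, 0.682, 0, -70.136, -16.507], TCP at [0.232, 0.634, 0.246] pointing down, gripper open.
Joint ranges: [-176.03, 176.03], [-82.01, 121.73], [-58.28, 71.71], [-173.87, 95.51], [-174.79, -0.11], [-173.66, 173.66]. Speed limits (degrees/s): [136.94, 136.94, 172.46, 180, 180, 180].

## Interface

Orientations are given as [roll, pitch, yaw] about the fixed x, y, z axes, in that order (R = Rz(yaw) Ry(pitch) Rx(roll)).
In Python, from plant import get_state, capture, close_job gives the robot as it stands.
- The arm moves only by the tool apply_moves, never from a script. Its argument "targets" is a list of rows, each a list of 7 numbers: the opening, from 0 (shut) to 1 (fully open), then the shift along the tool's x, y, z normalised to -1 to 1, where 1 is 1000 mm, then the turn, a rotation vector about the tool's x, y, z normalised to -1 to 1, where 1 is 90 degrees. In form: [[claw, tx, ty, tz, ax, ay, az], ...]. A call has 1 to 20 rows; each row shifts and turns the commanded pose from where the row before left it, along the tool's axes as they then stand; what a row does not reach is not made up. A row lasts 1/12 s, in which the tool goes at most 41.7 mm and 7.16 degrees, less where a joint would pass 70% of its speed; a pose out of reach is approached as far as the arm can. A call with a number of a shift or a turn outside -1 to 1 is refused whole. A call with a gripper value outside its range is refused whole. The fingers move at their own pace and stop on an object; "newtons" is the grip in N (left out, the last holds). Time passes only in rows, so rows that do not move let the fingers close. It gives the time, the measured TCP pose, the force, the opening and the grip force at its end, in the units of the state.
- get_state(): the state, without advancing time (a new reading comes with each control period).
- capture(name): name is "side" or "top"; returns a dict with "frame" (420x560x3 uint8, red, green, blue), "range_z" (420x560 float32, m along the optical axis (not along the pixel's ray), 0 where there is no reading), "camera_matrix" (3x3 intrinsics, pixels), "k1" (the pictures are not rectified: a ray, as slopes to the right and down, at radius r is drawn at 1 + k1 r^2 times it, then the intrinsics apply), "T" (4x4, takes a point from camera to world coordinates). Camera axes: x right, y down, z forward; pixel columns grow to the right and rows downward; lengths in m; the calibration is good to about 2 mm. A picture is of the moment at which its call begins.
- close_job(): hands the job in; it is judged then, once.
The state is a dict: "time_s": time; "joints": joint angles; "qd": joint speeds; "joint_torque": joint torques, N m; "tcp_pos": TCP position; "eef_rot": TCP orientation; "contact_force": force on the tool from outside, world axes, zero at the start; "moment": the same for the moment, N m; "gripper_width": finger opening in m; "gripper_force": force on a finger pad.
Only numpy, scipy, OpenCV 4.12 (cv2) and the standard library are available. Lean on these libraries where they do the work, as an engineer would, in place of code of your own. Each camera call takes 0.05 s, during which the arm holds its last target. There are 200 camera calls.

## Task

The wooden tool holder and the flat cake spatula have been washed and go back to their place. Hang the holder on the slotted steel upright, both claws in the top two slots, pressed down until it is locked fully home with its back flat on the upright, and let go of it; then take the spatula from the drainer and lower it blade first, without letting it drop, into the holder's slot until the handle rests on the wood. Leave the other loose things on the shelf where they are.

Things in the scene. Friction and masses are not known exactly. Their poses are not given: they have to be found in the camera images.
- holder: Hook-on tool holder to hang: brown wooden block with steel back plate, 90 (x) x 40 (y) x 70 mm (z), about 0.3 kg, upright on the black mat. Origin: centre of its underside, z up, +x to its back; back face at x = +45 mm. Two steel claws stick out of the back, one above the other. The flat sides 40 mm apart across y are free to grip. Hung fully home its origin is at x -45, y 0, z +50 mm in the upright's frame.
- claw (a point): Root of the holder's upper claw, at its underside: x 45, y 0, z 52 mm in the holder; the lower claw is the same 40 mm below. A claw is 5 mm wide (y): an arm 6 mm tall runs 14 mm straight back (+x), ending in a tip that turns down 11 mm. The gap from back plate to tip is 6 mm at the arm and 9 mm at the tip's end, so that going down draws the back plate to the 4 mm sheet.
- mouth (a point): Centre of the holder's tool slot at its top face, 70 mm above the holder's origin. The slot is 70 mm long (holder x), 8 mm wide (y) and goes right through to the underside; square edges.
- upright: Dark slotted steel upright, fixed: channel 56 mm wide (y), 135 mm tall, on a foot 8 mm thick from x -60 to +40 and y -45 to +45 mm. Origin: at shelf level, on the centre line, in the front face of its 4 mm sheet; z up; the holder hangs in front, on the -x side, with its x axis along the upright's. Three slots, 10 mm wide (y), 26 mm tall, lower edges at z 22, 62, 102 mm, open behind.
- top_slot (a point): Middle of the lower edge of the upright's top slot, on the front face, z 102 mm. The upper claw's arm ends up resting here (point claw meets this point), the lower claw's in the slot below. The claws go in with the holder 12 to 20 mm above home (16 is midway), until back plate meets sheet; then down to the stop.
- spatula: Flat steel cake spatula, black handle, 178 mm long, about 0.12 kg, standing blade down in the drainer, leaning about 16 degrees over its long wall. Origin: middle of the blade's bottom edge; z up the tool to the handle, x along blade width, y across thickness. Blade 60 x 3 mm, z 0 to 90. In place its origin is 20 mm below the holder's underside. Either way round will do.
- handle (a point): Where to hold the spatula: on its axis, 138 mm above its origin. Handle 24 (x) x 16 mm (y), z 90 to 178 mm in the spatula's frame; its lower end is the shoulder that comes to rest on the holder's block.
- drainer: Slim aluminium cutlery drainer, fixed. Origin: centre of the underside of the bay with the spatula. Bay 72 (x) x 26 mm (y) inside, floor 5 mm and rim 85 mm above the shelf, walls 3 mm; base 60 mm wide (y); on its +x side a second bay (to x = 87 mm) with two teaspoons up to 115 mm tall.
- mat: Black rubber drying mat, fixed, 180 x 150 x 4 mm; origin at the centre of its underside. The holder starts on it.
- dripper: Bystander: orange plastic coffee dripper, 114 mm across, 85 mm tall, handle reaching out 87 mm on its +y side; origin under its centre.
- sugar_pot: Bystander: white ceramic sugar pot with lid, 106 mm across, 104 mm tall; origin under its centre.
- scoop: Bystander: stainless coffee scoop, bowl 54 mm across and 30 mm tall, handle 140 mm long to its -x side; origin under the bowl.
- cup: Bystander: blue espresso cup, 62 mm across, 56 mm tall, handle on its +y side; origin under its centre.
- canister: Bystander: copper coffee canister, 92 mm across, 130 mm tall; origin under its centre.
- milk_jug: Bystander: stainless milk jug, 82 mm across, 95 mm tall, handle reaching 70 mm on its +y side; origin under its centre.
Things that resemble listed ones, but are neither listed nor needed, are in the scene too. There is more than one size of the holder; the job needs the middle-sized. Leave any blue look-alike of the spatula alone.

How it is judged:
By the outcome, as a careful person would: the job done as asked, in the order asked, and still so for the second after the job is handed in, with the robot touching nothing.
It also fails if it takes over 72 s, if anything falls off the work surface, if the arm or the gripper's body presses on something with over 40 N, if the wrist force passes 120 N, or if a joint passes its speed limit or range.

## Working session

There is one attempt and no reset: what is moved stays moved. The work goes in short steps, Python scripts to look and compute and a tool call to move; the robot and the scene stay as the last step left them, time stands still between calls to the robot, and variables do not carry over. Pictures are saved under pics/ and viewed, at most 10 in all, crops included, and the job is handed in when it is done.

Besides the shell and the picture viewer there is one more tool, called after "Request:" in YAML: its name, and indented under it one key for each argument. apply_moves: Moves the arm, as the interface text tells. Scaled input: -1 to 1 covers 1000 mm each way for a shift and 90 degrees each way for a turn. Its arguments: {"type":"object","properties":{"targets":{"type":"array","items":{"type":"array","items":{"type":"number"}}},"newtons":{"type":"number"}},"required":["targets"]}

```bash
mkdir -p pics; ls; cat > h.py <<'E'
import numpy as np, cv2
from plant import get_state, capture
from scipy.spatial.transform import Rotation as R
def cloud(c):
    K=c["camera_matrix"];z=c["range_z"];h,w=z.shape
    u,v=np.meshgrid(np.arange(w),np.arange(h))
    x=(u-K[0,2])/K[0,0];y=(v-K[1,2])/K[1,1];X,Y=x.copy(),y.copy()
    for _ in range(10):
        s=1+c["k1"]*(X*X+Y*Y);X=x/s;Y=y/s
    P=np.stack([X*z,Y*z,z],-1)@c["T"][:3,:3].T+c["T"][:3,3]
    P[z==0]=np.nan
    return P
def save(n,im,s=1): cv2.imwrite("pics/"+n+".png",cv2.resize(im[:,:,::-1],None,fx=s,fy=s,interpolation=cv2.INTER_CUBIC))
E
python3 - <<'E'
from h import *
import pickle
for n in("side","top"):
    c=capture(n);save(n+"0",c["frame"],1.4);pickle.dump(c,open(n+".pkl","wb"));print(n,c["T"].round(3).tolist(),c["camera_matrix"].tolist(),c["k1"])
print(get_state())
E
```

```text
pics
side [[0.861, -0.322, 0.395, -0.051], [-0.509, -0.541, 0.67, -1.11], [-0.002, -0.777, -0.629, 1.097], [0.0, 0.0, 0.0, 1.0]] [[505.85768945422876, 0.0, 271.6915665380829], [0.0, 505.85768945422876, 210.909749079485], [0.0, 0.0, 1.0]] -0.17073469672828465
top [[0.014, -0.984, 0.175, 0.334], [-1.0, -0.013, 0.007, -0.054], [-0.004, -0.175, -0.985, 1.342], [0.0, 0.0, 0.0, 1.0]] [[469.77591761994387, 0.0, 266.53395950833516], [0.0, 469.77591761994387, 207.28863080839864], [0.0, 0.0, 1.0]] -0.05849472369620115
{'time_s': 0.1, 'joints': array([ 8.64074567e+01,  2.05871992e+01,  6.39573633e-01, -1.60498873e-02,
       -7.01355500e+01, -1.65078628e+01]), 'qd': array([ 0.07195802, -0.0335076 ,  0.22206231,  0.18619681, -0.01675471,
        0.11112723]), 'joint_torque': array([-2.35283667e-03, -5.84165418e+01,  2.93753135e+01,  7.01557294e+00,
        1.01927260e-02, -4.51185815e-05]), 'tcp_pos': array([0.23185688, 0.63350544, 0.24472733]), 'eef_rot': array([ 1.79915965e+02, -9.16916501e-03, -2.01058640e+01]), 'contact_force': array([-0.70243653,  0.42183907, -0.16765246]), 'moment': array([-0.00102063,  0.00723048,  0.01718642]), 'gripper_force': 0.0, 'gripper_width': 0.08769180184071061}
```

View pics/top0.png

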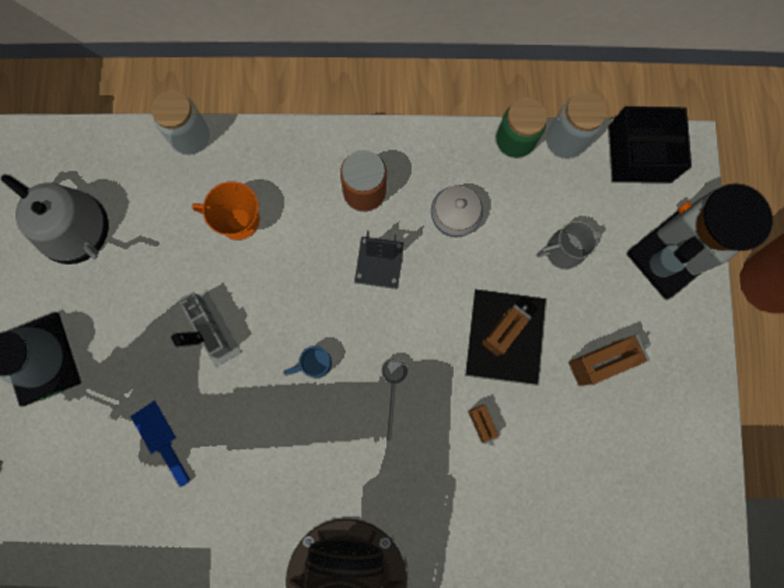

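View pics/side0.png

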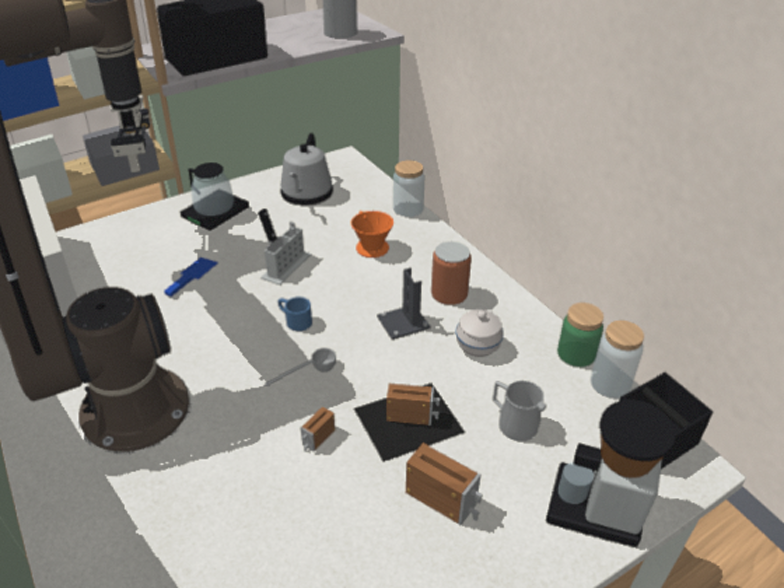

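Top picture (enlarged ×1.4): there are three brown holders. One is on the black mat at (507,330), a larger one is at (610,360) and a small one at (484,424). The one on the mat is middle-sized, so it fits. The black-handled spatula is in the drainer at (187,338), and the blue look-alike lies at (160,440). The upright is at (380,258). I'll confirm with a crop and measure.

```bash
cat > m.py <<'E'
from h import *
import pickle
T=pickle.load(open("top.pkl","rb"));S=pickle.load(open("side.pkl","rb"))
a=cv2.resize(T["frame"][195:285,325:415],(400,400),interpolation=cv2.INTER_CUBIC)
b=cv2.resize(T["frame"][200:270,105:175],(400,400),interpolation=cv2.INTER_CUBIC)
save("crop1",np.hstack([a,b]))
def rep(name,P):
    P=P[~np.isnan(P).any(1)]
    r=cv2.minAreaRect((P[:,:2]*1000).astype(np.float32));print(name,len(P),"c",np.round(r[0],1),"sz",np.round(r[1],1),"ang",round(r[2],1),"z",P[:,2].min().round(4),np.median(P[:,2]).round(4),P[:,2].max().round(4))
for n,c in(("top",T),("side",S)):
    P=cloud(c);hsv=cv2.cvtColor(c["frame"],cv2.COLOR_RGB2HSV)
    br=(hsv[...,0]<16)&(hsv[...,1]>110)&(hsv[...,2]>40)&(P[...,2]>.015)&(P[...,2]<.15)&(P[...,0]<.75)
    k,l,st,_=cv2.connectedComponentsWithStats(br.astype(np.uint8))
    for i in range(1,k):
        if st[i,4]>60:
            Q=P[l==i];zt=np.nanpercentile(Q[:,2],90);rep(n+" brown "+str(st[i,:4]),Q);rep("   top face",Q[Q[:,2]>zt-.006])
    g=P.reshape(-1,3);rgb=c["frame"].reshape(-1,3)
    def box(x0,x1,y0,y1,z0,z1): return g[(g[:,0]>x0)&(g[:,0]<x1)&(g[:,1]>y0)&(g[:,1]<y1)&(g[:,2]>z0)&(g[:,2]<z1)]
    # coarse world centre of upright / drainer from top pixel
    if n=="top":
        up=P[int(262/1.4),int(379/1.4)];dr=P[int(330/1.4),int(212/1.4)];print("up",up,"dr",dr)
    u=box(up[0]-.1,up[0]+.12,up[1]-.08,up[1]+.08,-.1,.2)
    rep(n+" foot",u[(u[:,2]>.005)&(u[:,2]<.012)]);rep(n+" upr",u[u[:,2]>.03]);rep(n+" uprtop",u[u[:,2]>.125])
    d=box(dr[0]-.12,dr[0]+.12,dr[1]-.1,dr[1]+.1,.02,.2)
    rep(n+" drain",d);rep(n+" rim",d[(d[:,2]>.078)&(d[:,2]<.09)]);
    dark=(hsv[...,2]<45).reshape(-1)
    sp=g[dark&(g[:,2]>.09)&(abs(g[:,0]-dr[0])<.1)&(abs(g[:,1]-dr[1])<.1)]
    rep(n+" handle",sp)
    if len(sp)>10:
        m=sp.mean(0);_,s,V=np.linalg.svd(sp-m);print("   mean",m.round(4),"axis",V[0].round(3),"n",V[2].round(3))
    np.savez(n+"_pts.npz",P=P)
E
python3 m.py
```

```text
top brown [249 135  21  15] 261 c [744.3 -21.7] sz [11.3 57. ] ang 0.1 z 0.0152 0.0788 0.1259
   top face 51 c [745.  -22.8] sz [ 9.1 54.6] ang 0.4 z 0.1134 0.1195 0.1259
top brown [137 138  47  30] 677 c [708.  256.9] sz [136.3  83.9] ang 89.9 z 0.0151 0.0601 0.0917
   top face 162 c [707.7 247.3] sz [ 83.5 117.2] ang 0.5 z 0.0781 0.0829 0.0917
top brown [345 219  33  35] 509 c [ 485.2 -310.3] sz [42.1 88.4] ang 52.2 z 0.0157 0.0719 0.0806
   top face 332 c [ 485.1 -309. ] sz [40.2 86.1] ang 52.4 z 0.07 0.0734 0.0806
top brown [407 240  55  35] 906 c [ 429.2 -505.9] sz [ 54.1 118.5] ang 22.9 z 0.015 0.0929 0.1019
   top face 657 c [ 429.  -505.6] sz [ 53.8 116.5] ang 23.3 z 0.0903 0.094 0.1019
top brown [336 290  20  26] 284 c [ 305.6 -264. ] sz [63.  29.7] ang 23.4 z 0.0151 0.0513 0.0594
   top face 187 c [ 305.5 -264.4] sz [62.4 29. ] ang 23.4 z 0.0497 0.0529 0.0594
up [ 0.63125307 -0.05464174  0.00664355] dr [0.47733976 0.26609673 0.08142198]
top foot 658 c [643.2 -53. ] sz [155.6 220.1] ang 87.9 z 0.005 0.0078 0.0119
top upr 496 c [695.3 -42.6] sz [136.2  57.8] ang 19.0 z 0.03 0
[... 1149 characters left out ...]
 424.6 -508.8] sz [ 56.9 113.5] ang 22.6 z 0.0151 0.0877 0.1019
   top face 680 c [ 425.4 -507.8] sz [ 55.6 112.4] ang 21.5 z 0.0902 0.0946 0.1019
side foot 455 c [640.7 -55.2] sz [156.9 218.9] ang 89.8 z 0.005 0.0082 0.0119
side upr 649 c [693.3 -45.2] sz [137.5  63.8] ang 17.5 z 0.0302 0.089 0.1392
side uprtop 92 c [691.1 -41. ] sz [134.   57.5] ang 22.7 z 0.1254 0.1315 0.1392
side drain 764 c [479.1 297.7] sz [134.6  66.6] ang 31.7 z 0.0204 0.075 0.1797
side rim 128 c [487.4 284.5] sz [134.4  36.2] ang 33.4 z 0.0781 0.0828 0.0897
side handle 95 c [450.  289.2] sz [22.8 31.8] ang 24.2 z 0.0973 0.1408 0.1797
   mean [0.4483 0.2881 0.1406] axis [-0.15   0.244  0.958] n [-0.609  0.741 -0.284]
```

View pics/crop1.png

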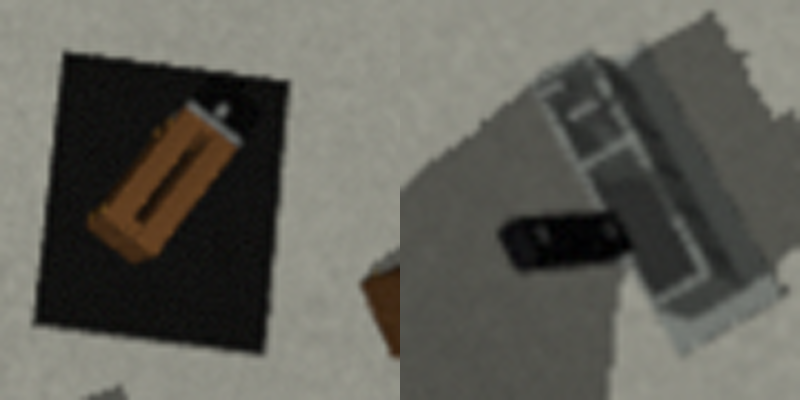

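Left crop: the mat holder has its slot at (175,180) and its claws at (220,110), so its back points to world +x,−y. Right crop: the spatula's black handle at (565,240) leans over the drainer's long wall, and the spoon bay is at upper left (590,100). Next I'll fit the upright.

```bash
cat > m2.py <<'E'
from h import *
import pickle
for n in("top","side"):
    c=pickle.load(open(n+".pkl","rb"));P=cloud(c);hsv=cv2.cvtColor(c["frame"],cv2.COLOR_RGB2HSV)
    px=(379/1.4,262/1.4) if n=="top" else (405/1.4,318/1.4)
    r=(hsv[...,2]<110)&(hsv[...,1]<90)&(P[...,2]>.0045)&(P[...,2]<.15)&(abs(P[...,0]-.65)<.1)&(abs(P[...,1]+.05)<.075)
    k,l,st,_=cv2.connectedComponentsWithStats(r.astype(np.uint8));i=1+np.argmax(st[1:,4]);Q=P[l==i]
    print(n,st[i])
    f=Q[Q[:,2]<.013];b=cv2.minAreaRect((f[:,:2]*1000).astype(np.float32));print(" foot",b,np.median(f[:,2]))
    print(cv2.boxPoints(b).round(1).tolist())
    t=Q[Q[:,2]>.131];b=cv2.minAreaRect((t[:,:2]*1000).astype(np.float32));print(" toprim",b,len(t))
    for h in(.03,.06,.09,.12):
        s=Q[(abs(Q[:,2]-h)<.012)]; 
        if len(s)>10: print("  z",h,"n",len(s),"x",np.percentile(s[:,0],[5,25,50,75,95]).round(4),"y",np.percentile(s[:,1],[2,98]).round(4))
    # vertical front sheet: line fit robust x = a + b*y
    s=Q[(Q[:,2]>.02)&(Q[:,2]<.133)]
    if n=="side":
        best=None;rng=np.random.default_rng(0)
        for _ in range(500):
            p,q=s[rng.integers(len(s),size=2),:2];d=q-p;L=np.hypot(*d)
            if L<.02: continue
            nn=np.array([-d[1],d[0]])/L;e=abs((s[:,:2]-p)@nn)<.0015
            if best is None or e.sum()>best.sum(): best=e
        w=s[best,:2];m=w.mean(0);V=np.linalg.svd(w-m)[2][0];V*=np.sign(V[1])
        e=(w-m)@V;print(" sheet n",len(w),"of",len(s),"mean",m,"yaw",np.degrees(np.arctan2(-V[0],V[1])),"ext",m+V*e.min(),m+V*e.max())
E
python3 m2.py
```

```text
top [253 165  35  41 915]
 foot ((631.8704833984375, -55.594581604003906), (89.59298706054688, 101.99679565429688), 82.4783935546875) 0.007994727869775398
[[575.4000244140625, -93.30000305175781], [676.5999755859375, -106.69999694824219], [688.2999877929688, -17.899999618530273], [587.2000122070312, -4.5]]
 toprim ((649.415283203125, -57.980804443359375), (55.97386169433594, 17.632328033447266), 83.49581909179688) 45
  z 0.03 n 33 x [0.6374 0.6395 0.642  0.6433 0.645 ] y [-0.084  -0.0315]
  z 0.06 n 40 x [0.638  0.6395 0.6421 0.6438 0.6449] y [-0.0823 -0.0313]
  z 0.09 n 44 x [0.638  0.6399 0.6419 0.6441 0.6525] y [-0.0848 -0.0296]
  z 0.12 n 49 x [0.6381 0.6392 0.6419 0.6441 0.6524] y [-0.0858 -0.0301]
side [270 192  37  50 787]
 foot ((629.4869995117188, -60.627288818359375), (89.02096557617188, 100.77769470214844), 81.711669921875) 0.008943157582677386
[[573.2000122070312, -97.4000015258789], [672.9000244140625, -111.9000015258789], [685.7999877929688, -23.799999237060547], [586.0, -9.300000190734863]]
 toprim ((647.336181640625, -60.12641143798828), (58.48926544189453, 21.10024070739746), 83.44563293457031) 28
  z 0.03 n 67 x [0.6369 0.6401 0.6426 0.6469 0.6541] y [-0.0888 -0.0341]
  z 0.06 n 74 x [0.6364 0.6395 0.642  0.6458 0.6529] y [-0.0891 -0.0359]
  z 0.09 n 74 x [0.6369 0.639  0.6421 0.6456 0.6558] y [-0.0902 -0.0365]
  z 0.12 n 93 x [0.6374 0.6397 0.6427 0.6495 0.6582] y [-0.0896 -0.0335]
 sheet n 154 of 350 mean [ 0.64021304 -0.06195884] yaw -7.026133811000238 ext [ 0.63679733 -0.08967311] [ 0.64381684 -0.03271855]
```

Request:
apply_moves:
  targets:
    - [1,0,0,0,0,0,0.0644]
    - [1,0,0,0,0,0,0.0644]
    - [1,0,0,0,0,0,0.0644]
    - [1,0.0358,0.0173,0,0,0,0]
    - [1,0.0358,0.0173,0,0,0,0]
    - [1,0.0358,0.0173,0,0,0,0]
    - [1,0.0358,0.0173,0,0,0,0]
    - [1,0.0358,0.0173,0,0,0,0]
    - [1,0.0358,0.0173,0,0,0,0]
    - [1,0.0358,0.0173,0,0,0,0]
    - [1,0.0358,0.0173,0,0,0,0]
    - [1,0.0358,0.0173,0,0,0,0]
    - [1,0.0358,0.0173,0,0,0,0]
    - [1,0.0358,0.0173,0,0,0,0]
    - [1,0.0358,0.0173,0,0,0,0]
    - [1,0.0358,0.0173,0,0,0,0]
    - [1,0.0358,0.0173,0,0,0,0]
    - [1,0.0358,0.0173,0,0,0,0]

```text
time_s: 1.6
tcp_pos: [0.5004, 0.0992, 0.2456]
eef_rot: [-180.0, 0.0, -37.5]
contact_force: [0.3, 0.8, 0.5]
gripper_width: 0.0876
gripper_force: 0.0
```

Request:
apply_moves:
  targets:
    - [1,0.0218,0.0305,0,0,0,0]
    - [1,0.0218,0.0305,0,0,0,0]
    - [1,0.0218,0.0305,0,0,0,0]
    - [1,0.0218,0.0305,0,0,0,0]
    - [1,0.0218,0.0305,0,0,0,0]
    - [1,0.0218,0.0305,0,0,0,0]
    - [1,0.0218,0.0305,0,0,0,0]
    - [1,0.0218,0.0305,0,0,0,0]
    - [1,0.0218,0.0305,0,0,0,0]
    - [1,0.0218,0.0305,0,0,0,0]
    - [1,0.0218,0.0305,0,0,0,0]
    - [1,0,0,0,0,0,0]
    - [1,0,0,0,0,0,0]

```text
time_s: 2.68
tcp_pos: [0.4854, -0.3128, 0.2445]
eef_rot: [180.0, 0.1, -37.7]
contact_force: [0.1, 0.6, 0.4]
gripper_width: 0.0875
gripper_force: 0.0
```

Request:
apply_moves:
  targets:
    - [1,0,0,0.03,0,0,0]
    - [1,0,0,0.03,0,0,0]
    - [1,0,0,0.03,0,0,0]
    - [1,0,0,0.03,0,0,0]
    - [1,0,0,0.03,0,0,0]
    - [1,0,0,0.025,0,0,0]
    - [1,0,0,0.015,0,0,0]
    - [1,0,0,0,0,0,0]
    - [0.4,0,0,0,0,0,0]
    - [0.4,0,0,0,0,0,0]
    - [0.4,0,0,0,0,0,0]
    - [0.4,0,0,0,0,0,0]
    - [0.4,0,0,0,0,0,0]
    - [0.4,0,0,0,0,0,0]
    - [0.4,0,0,0,0,0,0]
  newtons: 45

```text
time_s: 3.93
tcp_pos: [0.4864, -0.3111, 0.056]
eef_rot: [-180.0, -0.0, -37.5]
contact_force: [0.1, -0.5, 0.7]
gripper_width: 0.0464
gripper_force: 0.0
```

Request:
apply_moves:
  targets:
    - [0.0,0,0,0,0,0,0]
    - [0.0,0,0,0,0,0,0]
    - [0.0,0,0,0,0,0,0]
    - [0.0,0,0,0,0,0,0]
    - [0.0,0,0,0,0,0,0]
    - [0.0,0,0,0,0,0,0]
  newtons: 45

```text
time_s: 4.43
tcp_pos: [0.4863, -0.3111, 0.0558]
eef_rot: [180.0, -0.0, -37.5]
contact_force: [-1.1, 0.5, 5.4]
gripper_width: 0.0399
gripper_force: 45.0
```

Request:
apply_moves:
  targets:
    - [0.0,0,0,-0.02,0,0,0]
    - [0.0,0,0,-0.04,0,0,0]
    - [0.0,0,0,-0.04,0,0,0]
    - [0,0,0,0,0,0,-0.0671]
    - [0,0,0,0,0,0,-0.0671]
    - [0,0,0,0,0,0,-0.0671]
    - [0,0,0,0,0,0,-0.0671]
    - [0,0,0,0,0,0,-0.0671]
    - [0,0.0045,-0.0337,0,0,0,0]
    - [0,0.0045,-0.0337,0,0,0,0]
    - [0,0.0045,-0.0337,0,0,0,0]
    - [0,0.0045,-0.0337,0,0,0,0]
    - [0,0.0045,-0.0337,0,0,0,0]
    - [0,0.0045,-0.0337,0,0,0,0]
    - [0,0.0045,-0.0337,0,0,0,0]
    - [0,0.0045,-0.0337,0,0,0,0]
    - [0,0,0,0.02,0,0,0]
    - [0,0,0,0.018,0,0,0]
    - [0,0,0,0,0,0,0]
    - [0,0,0,0,0,0,0]

```text
time_s: 6.1
tcp_pos: [0.5551, -0.0483, 0.1164]
eef_rot: [179.9, 0.2, -7.3]
contact_force: [0.2, 0.5, -1.4]
gripper_width: 0.0397
gripper_force: 45.0
```

```bash
cat > m3.py <<'E'
from h import *
import sys
tag=sys.argv[1]
ims=[]
yaw=np.radians(-7.3);u=np.array([np.cos(yaw),np.sin(yaw)]);v=np.array([-u[1],u[0]])
st=get_state();print(st["tcp_pos"],st["eef_rot"],st["contact_force"])
for n,o in(("top",[.6418,-.0569]),("side",[.6394,-.0619])):
    c=capture(n);P=cloud(c);hsv=cv2.cvtColor(c["frame"],cv2.COLOR_RGB2HSV)
    X=(P[...,:2]-o)@u;Y=(P[...,:2]-o)@v;Z=P[...,2]
    near=(abs(Y)<.06)&(X>-.16)&(X<.03)&(Z>.02)&(Z<.17)
    br=near&(hsv[...,0]<16)&(hsv[...,1]>110)&(hsv[...,2]>30)&(X<-.02)
    print(n,"brown",br.sum())
    pc=lambda a:(np.percentile(a,[1,5,25,50,75,95,99])*1000).round(1)
    if br.sum()>20:
        print("  X",pc(X[br]),"\n  Y",pc(Y[br]),"\n  Z",pc(Z[br]))
        top=br&(Z>np.percentile(Z[br],97)-.008)
        b=cv2.minAreaRect(np.stack([X[top],Y[top]],-1).astype(np.float32)*1000);print("  top rect",b,np.median(Z[top]))
    a=c["frame"];r,cc=(150,240) if n=="top" else (165,240)
    ims.append(cv2.resize(a[r:r+100,cc:cc+80],(400,500),interpolation=cv2.INTER_CUBIC))
save("ins"+tag,np.hstack(ims))
E
python3 m3.py 1
```

```text
[ 0.55507134 -0.04832955  0.11638763] [179.93117581   0.19009825  -7.29149695] [ 0.20437203  0.53069465 -1.434892  ]
top brown 135
  X [-132.6 -132.4 -131.5 -126.1 -119.7 -113.6 -112.9] 
  Y [-21.2 -19.5 -13.1  -2.5   7.9  14.5  16.6] 
  Z [ 84.6  96.4 129.2 132.4 134.5 137.5 139.3]
  top rect ((-122.73905944824219, -2.264707565307617), (19.700002670288086, 38.7012939453125), 0.50702965259552) 0.13381012711901374
side brown 297
  X [-131.5 -130.6 -125.1 -113.4 -101.4  -52.5  -47.3] 
  Y [-20.1 -19.  -16.7 -14.7 -10.5   8.9  14.3] 
  Z [ 69.1  73.1  83.6 101.3 126.6 137.3 139. ]
  top rect ((-119.06257629394531, -1.09539794921875), (27.37126350402832, 36.81485366821289), 10.90969467163086) 0.13575656025276311
```

View pics/ins1.png

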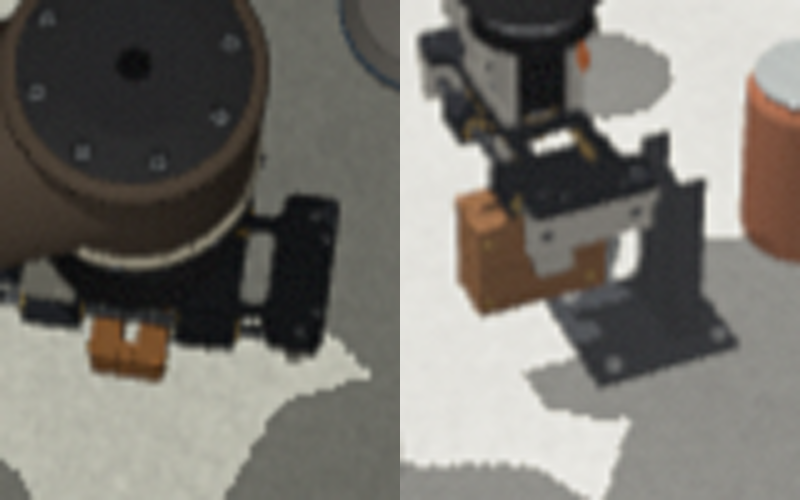

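Left (top view): the holder's front end is at (128,350) in the gripper. Right (side view): the holder at (530,255) is held level in front of the upright at (675,230). I'll refine the lateral offset before inserting.

```bash
cat > m4.py <<'E'
from h import *
import pickle
yaw=np.radians(-7.3);u=np.array([np.cos(yaw),np.sin(yaw)]);v=np.array([-u[1],u[0]])
def ray(c,px,z):
    K=c["camera_matrix"];p=np.array([(px[0]-K[0,2])/K[0,0],(px[1]-K[1,2])/K[1,1]]);q=p.copy()
    for _ in range(10): q=p/(1+c["k1"]*(q@q))
    d=c["T"][:3,:3]@np.array([q[0],q[1],1]);t=c["T"][:3,3];return (t+d*(z-t[2])/d[2])[:2]
t=capture("top");t0=pickle.load(open("top.pkl","rb"));s=capture("side")
f=t["frame"].astype(float)
print("red-blue rows (cols 254..278)")
for r in (216,219,221,223): print(r,(f[r,254:278,0]-f[r,254:278,2]).astype(int))
g=t0["frame"].astype(int).sum(2)
print("upright foot rows (cols 248..294)")
for r in (188,194,198): print(r,g[r,248:294])
# side: -y face of holder
o=np.array([.6394,-.0619]);P=cloud(s);hsv=cv2.cvtColor(s["frame"],cv2.COLOR_RGB2HSV)
X=(P[...,:2]-o)@u;Y=(P[...,:2]-o)@v;Z=P[...,2]
br=(hsv[...,0]<16)&(hsv[...,1]>110)&(hsv[...,2]>30)&(X<-.06)&(X>-.122)&(abs(Y)<.03)&(Z>.072)&(Z<.122)
A=np.c_[X[br],Z[br],np.ones(br.sum())];k=np.linalg.lstsq(A,Y[br],rcond=None)[0];print("side face",br.sum(),"Y at X=-.09,z=.1",k@[-.09,.1,1],"slopes",k)
E
python3 m4.py
```

```text
red-blue rows (cols 254..278)
216 [12 11 12 12 51 77 80 79 79 80 37 18 15 34 72 78 80 79 78 41 15  3 -3 -6]
219 [12 12 12 34 67 79 78 82 78 74 79 81 78 86 80 80 80 78 74 25 10 13 12 12]
221 [12 12 12 25 40 58 56 56 51 51 63 65 65 79 82 73 74 77 66 30 12 12 11 11]
223 [13 11 12 13 28 31 39 43 45 43 52 53 48 51 53 54 55 55 41 29 13 13 12 13]
upright foot rows (cols 248..294)
188 [432 419 424 437 445 449 431 201 136 140 133 136 143 138 134 141 139 145
 141 139 141 136 138 140 146 143 143 137 137 142 142 142 132 138 145 143
 134 142 222 414 436 433 419 414 424 425]
194 [425 432 437 435 433 423 227 142 159 136 137 132 132 137 140 145 141 139
 139 139 139 136 140 140 140 136 140 138 140 138 137 132 140 143 140 139
 142 205 419 423 422 427 426 424 427 422]
198 [436 431 431 429 418 270 155 194 257 233 148 134 138 135 146 141 136 137
 139 137 141 136 144 139 140 140 133 142 139 136 137 137 158 198 163 136
 160 323 438 447 441 430 430 430 435 435]
side face 120 Y at X=-.09,z=.1 -0.01631421613801495 slopes [-0.01212947  0.0050013  -0.017906  ]
```

```bash
cat >> m4.py <<'E'
print("----")
a=ray(t0,(270.46,188),.008);b=ray(t0,(269.52,194),.008);h=ray(t,(265.45,216),.1346)
print("foot centre pts",a,b,"Yline",a@v,b@v,"holder",h,h@v,"dY",h@v-(a@v+b@v)/2)
E
python3 m4.py | sed '1,/----/d'
```

```text
foot centre pts [ 0.6279945 -0.0560167] [ 0.61015942 -0.0535205 ] Yline 0.024233223009956357 0.024442984200660604 holder [ 0.5253693  -0.04378144] 0.023329273018072045 dY -0.0010088305872364353
```

Request:
apply_moves:
  targets:
    - [0,0.01,0,0,0,0,0]
    - [0,0.01,0,0,0,0,0]
    - [0,0.004,0,0,0,0,0]
    - [0,0.003,0,0,0,0,0]
    - [0,0.003,0,0,0,0,0]
    - [0,0.002,0,0,0,0,0]
    - [0,0.002,0,0,0,0,0]
    - [0,0,0,0,0,0,0]

```text
time_s: 7.07
tcp_pos: [0.5901, -0.0525, 0.1174]
eef_rot: [180.0, 0.0, -7.3]
contact_force: [-0.3, -0.1, -1.6]
gripper_width: 0.0399
gripper_force: 45.0
```

Request:
apply_moves:
  targets:
    - [0,0.002,0,0,0,0,0]
    - [0,0.002,0,0,0,0,0]
    - [0,0.0015,0,0,0,0,0]
    - [0,0,0,0,0,0,0]

```text
time_s: 7.4
tcp_pos: [0.5957, -0.0532, 0.1176]
eef_rot: [180.0, -0.0, -7.3]
contact_force: [-0.2, -0.4, -2.8]
gripper_width: 0.0395
gripper_force: 45.0
```

Request:
apply_moves:
  targets:
    - [0,0.001,0,0,0,0,0]
    - [0,0.001,0,0,0,0,0]
    - [0,0,0,0,0,0,0]

```text
time_s: 7.65
tcp_pos: [0.5963, -0.0535, 0.1172]
eef_rot: [180.0, 0.1, -7.3]
contact_force: [-4.3, 1.8, -0.6]
gripper_width: 0.0399
gripper_force: 44.9
```

Request:
apply_moves:
  targets:
    - [0,0,0,0.002,0,0,0]
    - [0,0,0,0.002,0,0,0]
    - [0,0,0,0.002,0,0,0]
    - [0,0,0,0.002,0,0,0]
    - [0,0,0,0.002,0,0,0]
    - [0,0,0,0,0,0,0]

```text
time_s: 8.15
tcp_pos: [0.5963, -0.0536, 0.1069]
eef_rot: [180.0, 0.1, -7.3]
contact_force: [-3.3, 0.3, -3.0]
gripper_width: 0.04
gripper_force: 44.9
```

Request:
apply_moves:
  targets:
    - [0,0,0,0.001,0,0,0]
    - [0,0,0,0.001,0,0,0]
    - [0,0,0,0.001,0,0,0]
    - [0,0,0,0.001,0,0,0]
    - [0,0,0,0,0,0,0]

```text
time_s: 8.57
tcp_pos: [0.5963, -0.0536, 0.1032]
eef_rot: [180.0, 0.1, -7.3]
contact_force: [-5.2, 1.6, -0.9]
gripper_width: 0.0397
gripper_force: 44.9
```

Request:
apply_moves:
  targets:
    - [0,0,0,0.001,0,0,0]
    - [0,0,0,0.001,0,0,0]
    - [0,0,0,0.001,0,0,0]
    - [0,0,0,0,0,0,0]

```text
time_s: 8.9
tcp_pos: [0.5963, -0.0536, 0.1016]
eef_rot: [180.0, 0.1, -7.3]
contact_force: [-9.1, 1.8, 8.9]
gripper_width: 0.0402
gripper_force: 45.0
```

Request:
apply_moves:
  targets:
    - [0,0,0,0.001,0,0,0]
    - [0,0,0,0.001,0,0,0]
    - [0,0,0,0.001,0,0,0]
    - [0,0,0,0,0,0,0]
  newtons: 60

```text
time_s: 9.23
tcp_pos: [0.5963, -0.0536, 0.1012]
eef_rot: [180.0, 0.0, -7.2]
contact_force: [-19.3, 3.8, 30.4]
gripper_width: 0.0398
gripper_force: 60.0
```

Request:
apply_moves:
  targets:
    - [0,0,0,0.0015,0,0,0]
    - [0,0,0,0.0015,0,0,0]
    - [0,0,0,0.001,0,0,0]
    - [0,0,0,0,0,0,0]

```text
time_s: 9.57
tcp_pos: [0.5961, -0.0537, 0.0993]
eef_rot: [179.9, -0.0, -7.2]
contact_force: [-29.5, 7.0, 49.5]
gripper_width: 0.0397
gripper_force: 60.0
```

```bash
python3 m3.py 2
```

```text
[ 0.59605977 -0.0537475   0.09934509] [ 1.79947332e+02 -2.90401204e-02 -7.21420538e+00] [-29.53872888   6.99356452  49.53137039]
top brown 151
  X [-92.  -91.8 -90.6 -84.1 -77.1 -71.4 -62. ] 
  Y [-21.3 -19.8 -12.9  -1.9   7.7  14.9  16.8] 
  Z [ 68.2  77.  112.5 115.6 118.  121.8 161.3]
  top rect ((-77.59162139892578, -4.066683769226074), (1.9640532732009888, 23.32450294494629), 1.5662388801574707) 0.15947013934284338
side brown 282
  X [-92.3 -91.  -86.3 -75.6 -64.1 -34.9 -23.8] 
  Y [-20.9 -19.4 -17.1 -14.6  -8.7   9.8  14.7] 
  Z [ 51.3  53.8  67.4  90.  112.4 119.9 121. ]
  top rect ((-76.33433532714844, -1.9825115203857422), (33.46400833129883, 35.936744689941406), 5.885400295257568) 0.117716543387264
```

View pics/ins2.png

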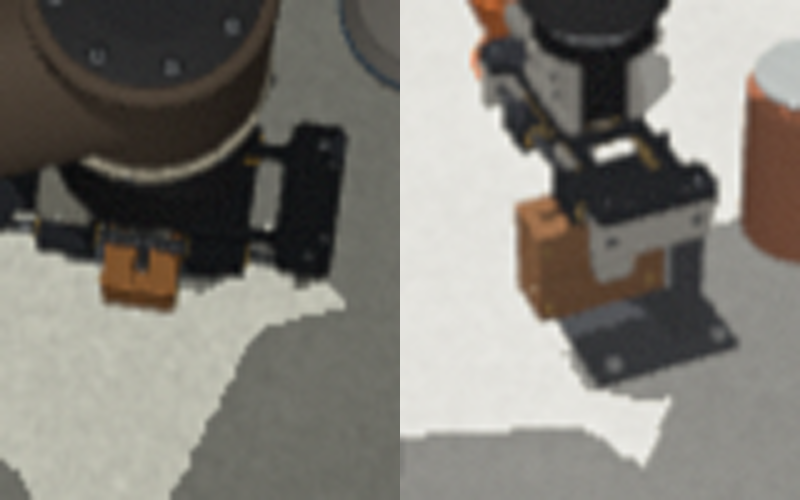

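Request:
apply_moves:
  targets:
    - [0,0,0,0.0015,0,0,0]
    - [0,0,0,0.0015,0,0,0]
    - [0,0,0,0,0,0,0]
    - [0,0,0,0,0,0,0]

```text
time_s: 10.0
tcp_pos: [0.5963, -0.0538, 0.0968]
eef_rot: [179.9, -0.1, -7.2]
contact_force: [-28.5, 6.4, 51.4]
gripper_width: 0.0399
gripper_force: 60.0
```

Request:
apply_moves:
  targets:
    - [0,0,0,-0.003,0,0,0]
    - [0,0,0,-0.0025,0,0,0]
    - [0.9,0,0,0,0,0,0]
    - [0.9,0,0,0,0,0,0]
    - [0.9,0,0,0,0,0,0]
    - [0.9,0,0,0,0,0,0]
    - [0.9,0,0,0,0,0,0]
    - [0.9,0,0,-0.03,0,0,0]
    - [0.9,0,0,-0.04,0,0,0]
    - [0.9,0,0,-0.04,0,0,0]
    - [0.9,0,0,-0.04,0,0,0]
    - [0.9,0,-0.04,0,0,0,0]
    - [0.9,0,-0.04,0,0,0,0]
    - [0.9,0,-0.04,0,0,0,0]
    - [0.9,0,-0.04,0,0,0,0]
    - [0.9,0,-0.04,0,0,0,0]
    - [0.9,0,0,0,0,0,0]

```text
time_s: 11.42
tcp_pos: [0.6236, 0.1509, 0.2453]
eef_rot: [-180.0, -0.0, -7.1]
contact_force: [0.8, -0.9, 0.1]
gripper_width: 0.0785
gripper_force: 0.0
```

```bash
python3 m3.py 3
```

```text
[0.62361487 0.15092483 0.24529536] [-1.79960599e+02 -2.82168452e-02 -7.05345777e+00] [ 0.79511944 -0.90820899  0.10135369]
top brown 363
  X [-93.1 -92.5 -78.5 -59.  -38.8 -23.5 -20.8] 
  Y [-21.6 -20.  -13.1   0.6   9.2  15.9  17.6] 
  Z [ 70.7  91.8 113.9 116.  118.1 120.3 121.8]
  top rect ((-56.890052795410156, -2.0228404998779297), (73.94744110107422, 39.40022659301758), 0.8393131494522095) 0.11683679384530143
side brown 513
  X [-92.8 -91.1 -75.8 -57.4 -38.8 -23.4 -21.1] 
  Y [-21.6 -19.5 -16.5 -13.8  -8.3  10.3  14. ] 
  Z [ 50.   56.9  76.3  99.4 115.5 120.6 123.2]
  top rect ((-57.52389144897461, -2.8007965087890625), (73.17059326171875, 39.10434341430664), 1.2567541599273682) 0.11805133813250612
```

View pics/ins3.png

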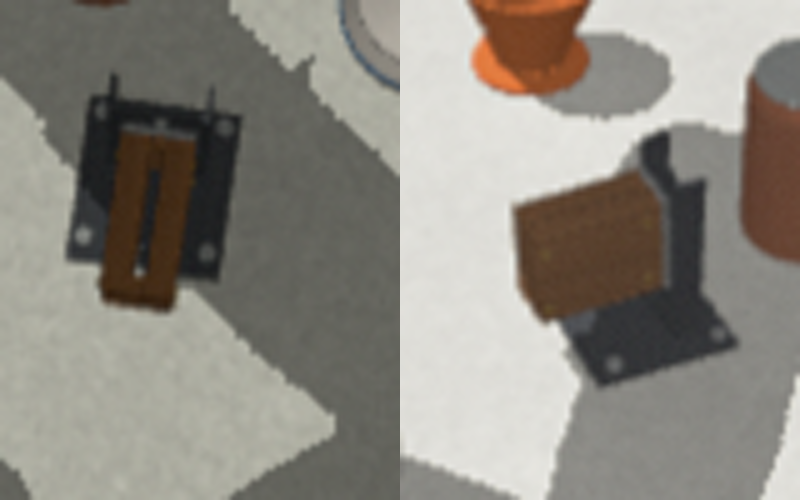

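Both views show the holder hanging on the upright, with its top face at (150,215) in the left half. I'll check its tilt and height.

```bash
cat > m5.py <<'E'
from h import *
yaw=np.radians(-7.3);u=np.array([np.cos(yaw),np.sin(yaw)]);v=np.array([-u[1],u[0]])
for n,o in(("top",[.6418,-.0569]),("side",[.6394,-.0619])):
    Ps=[];
    c=[capture(n) for _ in range(3)]
    P=np.nanmean([cloud(k) for k in c],0);hsv=cv2.cvtColor(c[0]["frame"],cv2.COLOR_RGB2HSV)
    X=(P[...,:2]-o)@u;Y=(P[...,:2]-o)@v;Z=P[...,2]
    m=(hsv[...,0]<16)&(hsv[...,1]>110)&(X<-.025)&(X>-.088)&(abs(Y+.002)<.017)&(abs(Y+.002)>.006)&(Z>.109)&(Z<.128)
    for _ in range(3):
        A=np.c_[X[m]+.057,Y[m]+.002,np.ones(m.sum())];k=np.linalg.lstsq(A,Z[m],rcond=None)[0]
        pr=k[0]*(X+.057)+k[1]*(Y+.002)+k[2];m&=abs(Z-pr)<.003
    print(n,"topface n",m.sum(),"pitch",np.degrees(k[0]).round(2),"roll",np.degrees(k[1]).round(2),"z",k[2].round(4))
    m=(hsv[...,2]<110)&(hsv[...,1]<90)&(abs(Y)<.035)&(X>-.01)&(X<.03)&(Z>.128)&(Z<.145);print("  upright top z pct",np.percentile(Z[m],[50,80,95]).round(4))
    m=(hsv[...,2]<110)&(abs(Y)<.045)&(X>-.058)&(X<-.01)&(Z<.02);print("  foot z",np.median(Z[m]).round(4)) if m.sum() else 0
    sh=(abs(X+.25)<.08)&(abs(Y)<.05)&(Z<.02);print("  shelf z",np.nanmedian(Z[sh]).round(4))
E
python3 m5.py
```

```text
top topface n 186 pitch 2.68 roll 0.38 z 0.1167
  upright top z pct [0.1342 0.1352 0.136 ]
  foot z 0.0071
  shelf z -0.0009
side topface n 81 pitch 1.02 roll 2.67 z 0.1175
  upright top z pct [0.134  0.1361 0.1367]
  foot z 0.0091
  shelf z 0.001
```

```bash
cat > m6.py <<'E'
from h import *
import pickle
yaw=np.radians(-7.3)
def fit(P,hsv,o,yaw,z0,hw):
    u=np.array([np.cos(yaw),np.sin(yaw)]);v=np.array([-u[1],u[0]])
    X=(P[...,:2]-o)@u;Y=(P[...,:2]-o)@v;Z=P[...,2]
    m=(hsv[...,0]<16)&(hsv[...,1]>110)&(abs(X)<.034)&(abs(Y)<hw-.003)&(abs(Y)>.006)&(abs(Z-z0)<.009)
    for _ in range(3):
        k=np.linalg.lstsq(np.c_[X[m],Y[m],np.ones(m.sum())],Z[m],rcond=None)[0];m&=abs(Z-k[0]*X-k[1]*Y-k[2])<.003
    print(m.sum(),"pitch",np.degrees(k[0]).round(2),"roll",np.degrees(k[1]).round(2),"z",k[2].round(4))
for n in("top","side"):
    c=pickle.load(open(n+".pkl","rb"));P=cloud(c);hsv=cv2.cvtColor(c["frame"],cv2.COLOR_RGB2HSV)
    fit(P,hsv,[.486,-.3105] if n=="top" else [.484,-.3145],np.radians(-37.5),.074,.02)
    fit(P,hsv,[.429,-.506] if n=="top" else [.426,-.508],np.radians(23.3),.094,.025)
    c=capture(n);P=cloud(c);m=(abs(P[...,0]-.58)<.1)&(abs(P[...,1]+.05)<.15)&(abs(P[...,2])<.0045)
    Q=P[m];k=np.linalg.lstsq(np.c_[Q[:,0]-.6,Q[:,1]+.05,np.ones(len(Q))],Q[:,2],rcond=None)[0];print(n," shelf slope deg",np.degrees(k[:2]).round(2),k[2].round(4))
E
python3 m6.py
```

```text
137 pitch -0.12 roll 0.18 z 0.0733
152 pitch 1.06 roll 2.05 z 0.0937
top  shelf slope deg [ 0.03 -0.02] -0.0005
117 pitch -0.09 roll 4.24 z 0.073
154 pitch 0.45 roll 0.43 z 0.094
side  shelf slope deg [0.14 0.04] 0.0009
```

The claws are at the stop, but the front sags by about 2°, which is the claw slack. I'll re-grip nearer the back, level it, push it to the sheet and press it home again.

Request:
apply_moves:
  targets:
    - [0.9,0.0026,0.0413,0,0,0,0]
    - [0.9,0.0026,0.0413,0,0,0,0]
    - [0.9,0.0026,0.0413,0,0,0,0]
    - [0.9,0.0026,0.0413,0,0,0,0]
    - [0.9,0.0026,0.0413,0,0,0,0]
    - [0.9,0,0,0,0,0,0]
    - [0.9,0,0,0.035,0,0,0]
    - [0.9,0,0,0.035,0,0,0]
    - [0.9,0,0,0.035,0,0,0]
    - [0.9,0,0,0.025,0,0,0]
    - [0.9,0,0,0.01,0,0,0]
    - [0.9,0,0,0,0,0,0]
    - [0.3,0,0,0,0,0,0]
    - [0.0,0,0,0,0,0,0]
    - [0.0,0,0,0,0,0,0]
    - [0.0,0,0,0,0,0,0]
    - [0.0,0,0,0,0,0,0]
    - [0.0,0,0,0,0,0,0]
    - [0.0,0,0,0,0,0,0]
    - [0.0,0,0,0,0,0,0]
  newtons: 60

```text
time_s: 13.58
tcp_pos: [0.6095, -0.0596, 0.1069]
eef_rot: [-179.9, -0.0, -7.3]
contact_force: [-4.8, 10.8, 5.4]
gripper_width: 0.0408
gripper_force: 58.3
```

Request:
apply_moves:
  targets:
    - [0.0,0,0,0,0,0,0]
    - [0.0,0,0,0,0,0,0]
    - [0.0,0,0,0,0,0,0]
    - [0.0,0,0,0,0,0,0]

```text
time_s: 13.92
tcp_pos: [0.6095, -0.0596, 0.1069]
eef_rot: [-179.9, -0.0, -7.2]
contact_force: [-3.6, 10.4, 5.5]
gripper_width: 0.0405
gripper_force: 58.3
```

Request:
apply_moves:
  targets:
    - [0.0,0,-0.002,0,0,0,0]
    - [0.0,0,-0.002,-0.001,0,0,0]
    - [0.0,0,0,0,0,-0.0128,0]
    - [0.0,0.001,0,0,0,-0.0128,0]
    - [0.0,0,0,0,0,0,0]
    - [0.0,0,0,0,0,0,0]

```text
time_s: 14.42
tcp_pos: [0.6112, -0.0572, 0.1077]
eef_rot: [-180.0, 2.3, -7.3]
contact_force: [-3.4, 4.2, 6.2]
gripper_width: 0.0404
gripper_force: 58.5
```

```bash
python3 m5.py
```

```text
top topface n 105 pitch -0.68 roll -0.25 z 0.1196Traceback (most recent call last):
  File "m5.py", line 13, in <module>
    m=(hsv[...,2]<110)&(hsv[...,1]<90)&(abs(Y)<.035)&(X>-.01)&(X<.03)&(Z>.128)&(Z<.145);print("  upright top z pct",np.percentile(Z[m],[50,80,95]).round(4))
                                                                                                                    ~~~~~~~~~~~~~^^^^^^^^^^^^^^^^^
    return _quantile_unchecked(
        a, q, axis, out, overwrite_input, method, keepdims, weights)
    return _ureduce(a,
                    func=_quantile_ureduce_func,
    ...<5 lines>...
                    overwrite_input=overwrite_input,
                    method=method)
    r = func(a, **kwargs)
    result = _quantile(arr,
                       quantiles=q,
    ...<2 lines>...
                       out=out,
                       weights=wgt)
    slices_having_nans = np.isnan(arr[-1, ...])
                                  ~~~^^^^^^^^^
IndexError: index -1 is out of bounds for axis 0 with size 0
```

Request:
apply_moves:
  targets:
    - [0.0,0.001,0,0,0,0,0]
    - [0.0,0.001,0,0,0,0,0]
    - [0.0,0,0,0.001,0,0,0]
    - [0.0,0,0,0.001,0,0,0]
    - [0.0,0,0,0.001,0,0,0]
    - [0.0,0,0,0,0,0,0]

```text
time_s: 15.07
tcp_pos: [0.6126, -0.057, 0.1067]
eef_rot: [-179.9, 2.2, -7.2]
contact_force: [-12.2, 8.2, 22.5]
gripper_width: 0.0399
gripper_force: 59.6
```

Request:
apply_moves:
  targets:
    - [0.0,0,0,0.001,0,0,0]
    - [0.0,0,0,0.001,0,0,0]
    - [0.0,0,0,0.001,0,0,0]
    - [0.0,0,0,0,0,0,0]

```text
time_s: 15.4
tcp_pos: [0.6129, -0.0568, 0.106]
eef_rot: [-179.9, 2.1, -7.2]
contact_force: [-17.1, 11.6, 38.0]
gripper_width: 0.0399
gripper_force: 60.0
```

Request:
apply_moves:
  targets:
    - [0.0,0,0,0.001,0,0,0]
    - [0.0,0,0,0.001,0,0,0]
    - [0.0,0,0,0,0,0,0]
    - [0.0,0,0,0,0,0,0]

```text
time_s: 15.73
tcp_pos: [0.613, -0.0567, 0.1055]
eef_rot: [-179.9, 2.1, -7.1]
contact_force: [-21.8, 12.8, 49.3]
gripper_width: 0.0398
gripper_force: 60.0
```

Request:
apply_moves:
  targets:
    - [0.0,0,0,-0.002,0,0,0]
    - [0.0,0,0,-0.002,0,0,0]
    - [0.0,0,0,0,0,0,0]
    - [0.9,0,0,0,0,0,0]
    - [0.9,0,0,0,0,0,0]
    - [0.9,0,0,0,0,0,0]
    - [0.9,0,0,0,0,0,0]
    - [0.9,0,0,-0.03,0,0,0]
    - [0.9,0,0,-0.04,0,0,0]
    - [0.9,0,0,-0.04,0,0,0]
    - [0.9,0,0,-0.04,0,0.0256,0]
    - [0.9,0,-0.04,0,0,0,0]
    - [0.9,0,-0.04,0,0,0,0]
    - [0.9,0,-0.04,0,0,0,0]
    - [0.9,0,-0.04,0,0,0,0]
    - [0.9,0,-0.04,0,0,0,0]
    - [0.9,0,0,0,0,0,0]

```text
time_s: 17.15
tcp_pos: [0.6447, 0.1454, 0.2516]
eef_rot: [-180.0, 0.0, -7.1]
contact_force: [-0.2, -0.7, -0.2]
gripper_width: 0.0789
gripper_force: 0.0
```

```bash
python3 m5.py; python3 m3.py 4
```

```text
top topface n 187 pitch 2.93 roll 0.05 z 0.1167
  upright top z pct [0.1341 0.1352 0.1368]
  foot z 0.007
  shelf z -0.0009
side topface n 81 pitch 1.65 roll 4.75 z 0.1172
  upright top z pct [0.1328 0.1362 0.1377]
  foot z 0.0091
  shelf z 0.001
[0.64404569 0.1385558  0.25270724] [ 1.79981471e+02  1.61315459e-02 -7.36305119e+00] [ 0.13071692 -0.18558529  1.04578465]
top brown 366
  X [-93.4 -92.3 -80.2 -60.3 -39.6 -23.5 -21. ] 
  Y [-22.2 -20.9 -14.1  -2.    8.3  15.   16.4] 
  Z [ 73.1  92.7 114.  116.2 118.  120.6 122.5]
  top rect ((-57.02416229248047, -2.715709686279297), (38.975677490234375, 73.58783721923828), 89.79499816894531) 0.11693390578958618
side brown 520
  X [-92.4 -91.1 -77.5 -57.9 -39.6 -22.8 -20.6] 
  Y [-22.1 -20.1 -17.2 -15.1  -8.1   9.9  13.5] 
  Z [ 50.6  57.4  76.7  98.2 115.5 120.7 122.2]
  top rect ((-56.04304122924805, -3.734823226928711), (36.57497787475586, 73.17403411865234), 85.8370590209961) 0.11795925367716009
```

The holder's claws are at the stop at the right height. The remaining 2° or so is the claws' own play, since it returns after a flat, 50 N press. Next is the spatula handle.

```bash
cat > m7.py <<'E'
from h import *
import pickle
ims=[]
for n in("top","side"):
    c=pickle.load(open(n+".pkl","rb"));P=cloud(c);hsv=cv2.cvtColor(c["frame"],cv2.COLOR_RGB2HSV)
    d=(P[...,2]>.06)&(P[...,2]<.095)&(abs(P[...,0]-.488)<.09)&(abs(P[...,1]-.286)<.08)&(hsv[...,2]>60)
    b=cv2.minAreaRect((P[d][:,:2]*1000).astype(np.float32));print(n,"drainer",b)
    m=(hsv[...,2]<60)&(P[...,2]>.1)&(abs(P[...,0]-.45)<.05)&(abs(P[...,1]-.29)<.06);Q=P[m];print(len(Q))
    for ph in(31.5,):
        u=np.array([np.cos(np.radians(ph)),np.sin(np.radians(ph))]);v=np.array([-u[1],u[0]])
        X=Q[:,:2]@u*1e3;Y=Q[:,:2]@v*1e3;Z=Q[:,2]*1e3
        for lo in(100,115,130,145,160,172):
            k=(Z>=lo)&(Z<lo+(15 if lo<160 else 12));
            if k.sum()>4: print("  z",Z[k].mean().round(1),k.sum(),"X",np.percentile(X[k],[3,50,97]).round(1),X[k].mean().round(1),"Y",np.percentile(Y[k],[3,50,97]).round(1))
E
python3 m7.py
```

```text
top drainer ((487.45208740234375, 288.4683532714844), (128.00286865234375, 35.06184387207031), 29.833770751953125)
196
  z 108.1 29 X [528.4 537.9 550.9] 538.7 Y [-2.5  0.6 12.2]
  z 122.4 30 X [528.2 538.3 551.4] 538.5 Y [ 1.2  5.2 10.7]
  z 137.1 29 X [528.1 535.4 548.3] 536.5 Y [ 7.  10.1 17. ]
  z 153.1 28 X [528.2 535.2 548.2] 536.6 Y [10.4 13.7 22. ]
  z 167.6 34 X [528.1 539.4 551.6] 539.3 Y [14.8 19.  33.4]
  z 175.3 46 X [529.5 540.7 550.3] 539.8 Y [18.4 24.7 32.7]
side drainer ((485.30194091796875, 287.6993103027344), (134.5692901611328, 42.183433532714844), 32.22407150268555)
115
  z 108.4 19 X [526.  530.4 542.2] 531.9 Y [-4.2  3.4  9.1]
  z 122.0 20 X [525.1 533.1 546.4] 534.2 Y [ 0.7  7.  18.1]
  z 137.1 24 X [524.4 531.9 545.1] 533.3 Y [ 2.1  9.4 17. ]
  z 152.3 24 X [525.6 534.2 547.7] 533.8 Y [ 8.9 14.8 24.7]
  z 166.4 17 X [525.1 532.1 539.7] 531.9 Y [14.3 18.3 27.5]
  z 175.2 11 X [526.9 531.  544.6] 534.6 Y [16.7 23.5 27.2]
```

Request:
apply_moves:
  targets:
    - [0.8,0,0,0,0,0,-0.0719]
    - [0.8,0,0,0,0,0,-0.0719]
    - [0.8,0,0,0,0,0,-0.0719]
    - [0.8,0,0,0,0,0,-0.0719]
    - [0.8,0,0,0,0,0,-0.0719]
    - [0.8,0,0,0,0,0,-0.0719]
    - [0.8,-0.012,-0.0362,0,0,0,0]
    - [0.8,-0.012,-0.0362,0,0,0,0]
    - [0.8,-0.012,-0.0362,0,0,0,0]
    - [0.8,-0.012,-0.0362,0,0,0,0]
    - [0.8,-0.012,-0.0362,0,0,0,0]
    - [0.8,-0.012,-0.0362,0,0,0,0]
    - [0.8,-0.012,-0.0362,0,0,0,0]
    - [0.8,0,0,0,-0.0593,0,0]
    - [0.8,0,0,0,-0.0593,0,0]
    - [0.8,0,0,0,-0.0593,0,0]
    - [0.8,0,0,0,0,0,0]
    - [0.8,0,0,0,0,0,0]

```text
time_s: 19.05
tcp_pos: [0.4394, 0.3119, 0.2523]
eef_rot: [164.0, 0.1, 31.6]
contact_force: [-0.1, -1.4, 0.8]
gripper_width: 0.0704
gripper_force: 0.0
```

```bash
cat > err.py <<'E'
from h import *
import sys
s=get_state();t=np.array(eval(sys.argv[1]));r=R.from_euler("xyz",s["eef_rot"],degrees=True);g=R.from_euler("xyz",eval(sys.argv[2]),degrees=True) if len(sys.argv)>2 else r
print(s["tcp_pos"],s["eef_rot"],"shift tool",r.inv().apply(t-s["tcp_pos"]).round(4),"turn(/90)",((r.inv()*g).as_rotvec()*2/np.pi).round(4))
E
python3 - <<'E'
from h import *
print((R.from_euler("xyz",[180,0,31.5],degrees=True)*R.from_rotvec([np.radians(-16),0,0])).as_euler("xyz",degrees=True))
E
python3 err.py "[.4402,.3112,.2053]" "[164,0,31.5]"
```

```text
[164.    0.   31.5]
[0.43940163 0.31187618 0.25228388] [1.63987044e+02 7.19403376e-02 3.16255973e+01] shift tool [ 0.0004 -0.012   0.0454] turn(/90) [0.0001 0.0004 0.0016]
```

Request:
apply_moves:
  targets:
    - [0.8,0,-0.012,0.02,0,0,0]
    - [0.8,0,0,0.025,0,0,0]
    - [0.8,0,0,0.025,0,0,0]
    - [0.8,0,0,0.025,0,0,0]
    - [0.8,0,0,0.02,0,0,0]
    - [0.8,0,0,0,0,0,0]
    - [0.8,0,0,0,0,0,0]

```text
time_s: 19.63
tcp_pos: [0.4511, 0.2934, 0.1391]
eef_rot: [164.0, 0.1, 31.4]
contact_force: [-0.2, -0.1, 1.2]
gripper_width: 0.0704
gripper_force: 0.0
```

```bash
python3 err.py "[.4503,.2947,.138]" "[164,0,31.5]"; python3 - <<'E'
from h import *
a=capture("side")["frame"];print(a.shape)
save("grasp",np.hstack([cv2.resize(a[130:210,160:240],(400,400),interpolation=cv2.INTER_CUBIC),cv2.resize(capture("top")["frame"][200:280,95:175],(400,400),interpolation=cv2.INTER_CUBIC)]))
E
```

```text
[0.45107896 0.2933666  0.13912121] [1.64001298e+02 5.38162363e-02 3.14006003e+01] shift tool [ 0.     -0.0018  0.0007] turn(/90) [-0.      0.0009 -0.0009]
(420, 560, 3)
```

View pics/grasp.png

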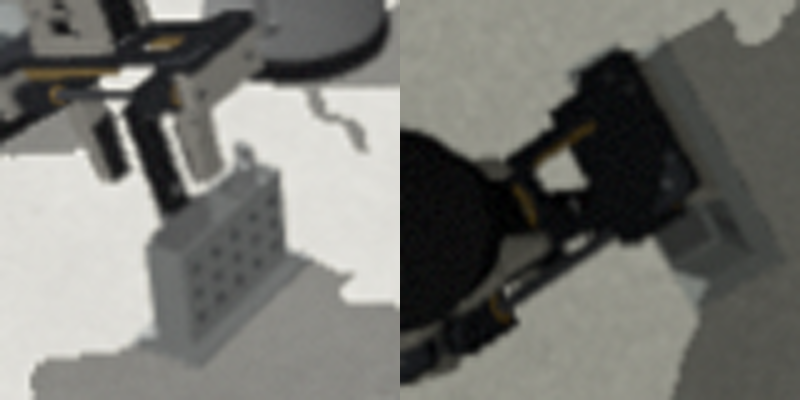

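Left: the handle, from (145,110) down to (175,205), lies between the two fingers and parallel to them. I'll close the gripper.

Request:
apply_moves:
  targets:
    - [0.2,0,0,0,0,0,0]
    - [0.1,0,0,0,0,0,0]
    - [0.0,0,0,0,0,0,0]
    - [0.0,0,0,0,0,0,0]
    - [0.0,0,0,0,0,0,0]
    - [0.0,0,0,0,0,0,0]
    - [0.0,0,0,0,0,0,0]
    - [0.0,0,0,0,0,0,0]
    - [0.0,0,0,0,0,0,0]
    - [0.0,0,0,0,0,0,0]
    - [0.0,0,0,0,0,0,0]
    - [0.0,0,0,0,0,0,0]
  newtons: 30

```text
time_s: 20.73
tcp_pos: [0.4504, 0.2949, 0.1388]
eef_rot: [164.0, -0.0, 31.5]
contact_force: [-1.7, 1.8, -1.0]
gripper_width: 0.0155
gripper_force: 30.0
```

Request:
apply_moves:
  targets:
    - [0.0,0,0,-0.015,0,0,0]
    - [0.0,0,0,-0.025,0,0,0]
    - [0.0,0,0,-0.03,0,0,0]
    - [0.0,0,0,-0.03,0,0,0]
    - [0.0,0,0,-0.03,0,0,0]
    - [0.0,0,0,-0.03,0,0,0]
    - [0.0,0,0,0,0.0593,0,0]
    - [0.0,0,0,0,0.0593,0,0]
    - [0.0,0,0,0,0.0593,0,0]
    - [0.0,0,0,0,0,0,0.0719]
    - [0.0,0,0,0,0,0,0.0719]
    - [0.0,0,0,0,0,0,0.0719]
    - [0.0,0,0,0,0,0,0.0719]
    - [0.0,0,0,0,0,0,0.0719]
    - [0.0,0,0,0,0,0,0.0719]
    - [0.0,0,0,0,0,0,0]
    - [0.0,0,0,0,0,0,0]

```text
time_s: 22.15
tcp_pos: [0.4274, 0.3317, 0.2926]
eef_rot: [179.9, 0.0, -7.1]
contact_force: [0.7, -1.0, -1.3]
gripper_width: 0.016
gripper_force: 30.0
```

```bash
python3 err.py "[.5929,-.0541,.290]" "[180,0,-7.3]"
```

```text
[0.42739543 0.3317221  0.29260447] [ 1.79947228e+02  1.03857847e-02 -7.09797712e+00] shift tool [0.2119 0.3624 0.0029] turn(/90) [0.0006 0.0001 0.0022]
```

Request:
apply_moves:
  targets:
    - [0.0,0.0193,0.0329,0,0,0,0]
    - [0.0,0.0193,0.0329,0,0,0,0]
    - [0.0,0.0193,0.0329,0,0,0,0]
    - [0.0,0.0193,0.0329,0,0,0,0]
    - [0.0,0.0193,0.0329,0,0,0,0]
    - [0.0,0.0193,0.0329,0,0,0,0]
    - [0.0,0.0193,0.0329,0,0,0,0]
    - [0.0,0.0193,0.0329,0,0,0,0]
    - [0.0,0.0193,0.0329,0,0,0,0]
    - [0.0,0.0193,0.0329,0,0,0,0]
    - [0.0,0.0192,0.0329,0,0,0,0]
    - [0,0,0,0,0,0,0]
    - [0,0,0,0,0,0,0]

```text
time_s: 23.23
tcp_pos: [0.5921, -0.0559, 0.2919]
eef_rot: [180.0, 0.1, -7.3]
contact_force: [-0.3, 0.8, -1.1]
gripper_width: 0.016
gripper_force: 30.0
```

```bash
python3 err.py "[.5929,-.0541,.275]" "[180,0,-7.3]"; cat > m8.py <<'E'
from h import *
import sys
yaw=np.radians(-7.3);u=np.array([np.cos(yaw),np.sin(yaw)]);v=np.array([-u[1],u[0]])
o=np.array([.6394,-.0619]);c=capture("side");P=cloud(c);hsv=cv2.cvtColor(c["frame"],cv2.COLOR_RGB2HSV)
X=((P[...,:2]-o)@u)*1e3;Y=((P[...,:2]-o)@v)*1e3;Z=P[...,2]*1e3
b=(abs(X+48)<60)&(abs(Y)<30)&(Z>125)&(Z<220)&(hsv[...,1]<90)
for lo in range(125,220,10):
    k=b&(Z>=lo)&(Z<lo+10)
    if k.sum()>5: print("z",lo+5,k.sum(),"X",np.percentile(X[k],[4,50,96]).round(1),"Y",np.percentile(Y[k],[10,50,90]).round(1))
save(sys.argv[1],np.hstack([cv2.resize(c["frame"][110:250,225:365],(400,400),interpolation=cv2.INTER_CUBIC),cv2.resize(capture("top")["frame"][130:230,215:315],(400,400),interpolation=cv2.INTER_CUBIC)]))
E
python3 m8.py hover
```

```text
[ 0.59210111 -0.05594825  0.29191696] [ 1.79957639e+02  9.25251556e-02 -7.30185533e+00] shift tool [ 0.0006 -0.0019  0.0169] turn(/90) [ 0.0005  0.001  -0.    ]
z 130 34 X [-1.6  1.4  8.6] Y [-22.8  -6.5  26.4]
z 140 15 X [-1.1  1.6  7.4] Y [-23.5   2.7  27.5]
z 160 41 X [-71.9 -46.9 -18.7] Y [-3.2 -0.1  2. ]
z 170 47 X [-73.2 -47.2 -17.8] Y [-2.6 -0.5  3.4]
z 180 44 X [-72.  -43.4 -20.8] Y [-3.3 -0.5  1.6]
z 190 50 X [-72.9 -48.1 -18.2] Y [-3.3 -0.6  3.2]
z 200 47 X [-72.7 -43.3 -17.1] Y [-3.7 -0.1  2.8]
z 210 53 X [-71.2 -45.4 -17.7] Y [-3.3 -0.8  3.6]
z 220 21 X [-71.8 -40.7 -19.7] Y [-3.2 -0.1  2. ]
```

View pics/hover.png

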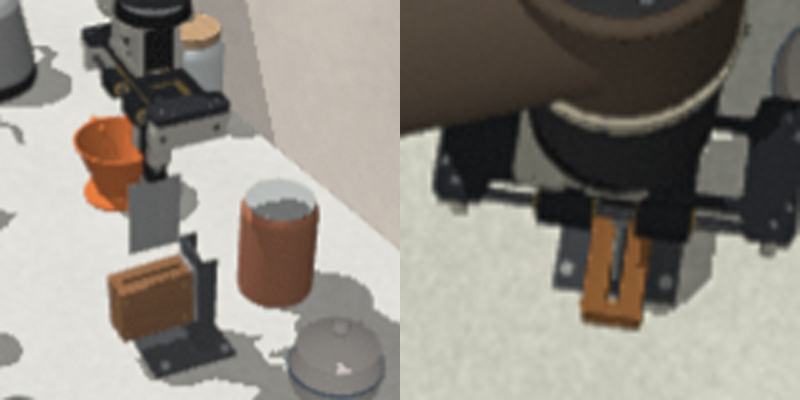

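Left: the blade at (155,215) hangs vertically above the slot at (150,272). I'll correct 2 mm toward +y and lower it slowly.

Request:
apply_moves:
  targets:
    - [0,-0.001,-0.002,0,0,0,0]
    - [0,0,0,0.012,0,0,0]
    - [0,0,0,0.012,0,0,0]
    - [0,0,0,0.004,0,0,0]
    - [0,0,0,0.003,0,0,0]
    - [0,0,0,0.003,0,0,0]
    - [0,0,0,0.003,0,0,0]
    - [0,0,0,0,0,0,0]

```text
time_s: 24.0
tcp_pos: [0.5912, -0.0514, 0.2557]
eef_rot: [180.0, 0.0, -7.3]
contact_force: [-0.3, -1.1, -1.2]
gripper_width: 0.0162
gripper_force: 30.0
```

Request:
apply_moves:
  targets:
    - [0,0,0,0.002,0,0,0]
    - [0,0,0,0.002,0,0,0]
    - [0,0,0,0.002,0,0,0]
    - [0,0,0,0,0,0,0]

```text
time_s: 24.33
tcp_pos: [0.5911, -0.0517, 0.2493]
eef_rot: [180.0, 0.0, -7.3]
contact_force: [0.3, 0.1, -0.7]
gripper_width: 0.016
gripper_force: 30.0
```

Request:
apply_moves:
  targets:
    - [0,0,0.0015,0,0,0,0]
    - [0,0,0,0.004,0,0,0]
    - [0,0,0,0.006,0,0,0]
    - [0,0,0,0.006,0,0,0]
    - [0,0,0,0.006,0,0,0]
    - [0,0,0,0.006,0,0,0]
    - [0,0,0,0,0,0,0]

```text
time_s: 24.92
tcp_pos: [0.5902, -0.0532, 0.2199]
eef_rot: [180.0, 0.1, -7.3]
contact_force: [-0.4, 0.9, -1.1]
gripper_width: 0.0157
gripper_force: 30.0
```

```bash
python3 err.py "[.5915,-.0535,.170]" "[180,0,-7.3]"; python3 m8.py ins5 | tail -9
```

```text
[ 0.5902241  -0.053161    0.21990648] [ 1.79972268e+02  1.47506430e-01 -7.30541967e+00] shift tool [0.0014 0.0001 0.0499] turn(/90) [ 0.0003  0.0016 -0.0001]
z 140 59 X [-74.2 -35.8   3.9] Y [-8.6  2.1  6.4]
z 150 43 X [-73.7 -50.  -21.4] Y [-0.9  2.3  5.3]
z 160 46 X [-75.4 -47.  -20.3] Y [-1.6  1.1  6.1]
z 170 36 X [-74.7 -53.5 -19.7] Y [-1.7  1.7  6.9]
z 180 21 X [-61.  -46.5 -30.8] Y [-4.9 -2.9  1.4]
z 190 20 X [-61.1 -52.8 -39.7] Y [-7.7 -2.5  0.1]
z 200 7 X [-59.7 -58.7 -53.6] Y [-11.2   3.    8.9]
z 210 35 X [-62.4 -58.7 -41.2] Y [-21.5 -17.2  21.6]
z 220 12 X [-63.3 -61.4 -46.4] Y [-23.1 -14.4  17.5]
```

Request:
apply_moves:
  targets:
    - [0,0,0,0.008,0,0,0]
    - [0,0,0,0.008,0,0,0]
    - [0,0,0,0.008,0,0,0]
    - [0,0,0,0.008,0,0,0]
    - [0,0,0,0.006,0,0,0]
    - [0,0,0,0.003,0,0,0]
    - [0,0,0,0.003,0,0,0]
    - [0,0,0,0,0,0,0]

```text
time_s: 25.68
tcp_pos: [0.5909, -0.0532, 0.1771]
eef_rot: [180.0, 0.0, -7.3]
contact_force: [0.1, 0.0, -1.5]
gripper_width: 0.016
gripper_force: 30.0
```

Request:
apply_moves:
  targets:
    - [0,0,0,0.002,0,0,0]
    - [0,0,0,0.001,0,0,0]
    - [0,0,0,0.001,0,0,0]
    - [0,0,0,0,0,0,0]

```text
time_s: 26.02
tcp_pos: [0.5911, -0.0531, 0.1738]
eef_rot: [-180.0, -0.0, -7.3]
contact_force: [0.4, -0.1, -1.3]
gripper_width: 0.016
gripper_force: 30.0
```

Request:
apply_moves:
  targets:
    - [0,0,0,0.001,0,0,0]
    - [0,0,0,0.001,0,0,0]
    - [0,0,0,0.001,0,0,0]
    - [0,0,0,0,0,0,0]

```text
time_s: 26.35
tcp_pos: [0.5909, -0.0531, 0.1706]
eef_rot: [180.0, 0.0, -7.3]
contact_force: [-0.6, 0.6, -1.2]
gripper_width: 0.0157
gripper_force: 30.0
```

Request:
apply_moves:
  targets:
    - [0,0,0,0.001,0,0,0]
    - [0,0,0,0.001,0,0,0]
    - [0,0,0,0,0,0,0]

```text
time_s: 26.6
tcp_pos: [0.5909, -0.0531, 0.1685]
eef_rot: [180.0, 0.0, -7.3]
contact_force: [-0.8, -0.3, -1.0]
gripper_width: 0.0162
gripper_force: 30.0
```

Request:
apply_moves:
  targets:
    - [0,0,0,0.001,0,0,0]
    - [0,0,0,0.001,0,0,0]
    - [0,0,0,0,0,0,0]

```text
time_s: 26.85
tcp_pos: [0.5911, -0.0531, 0.167]
eef_rot: [180.0, -0.0, -7.3]
contact_force: [-0.1, -0.1, 1.0]
gripper_width: 0.0157
gripper_force: 30.0
```

Request:
apply_moves:
  targets:
    - [0,0,0,0.001,0,0,0]
    - [0,0,0,0,0,0,0]
    - [0,0,0,0,0,0,0]

```text
time_s: 27.1
tcp_pos: [0.5911, -0.0532, 0.1667]
eef_rot: [180.0, -0.0, -7.3]
contact_force: [-2.5, 0.7, 6.2]
gripper_width: 0.0156
gripper_force: 30.0
```

```bash
python3 m8.py ins6|tail -8
```

```text
z 130 45 X [-58.4  -1.6   9.6] Y [-22.6  -4.5   2.5]
z 140 20 X [-59.3 -42.3   5.1] Y [-20.3  -4.2   3.9]
z 150 9 X [-58.9 -55.5 -43.2] Y [-20.1  -4.3  15.1]
z 160 28 X [-62.6 -59.4 -41. ] Y [-23.1 -10.2  18.2]
z 170 10 X [-62.7 -59.9 -57.9] Y [-7.3  7.7 17. ]
z 180 7 X [-60.7 -59.8 -58.6] Y [-7.6  1.6  5.9]
```

View pics/ins6.png

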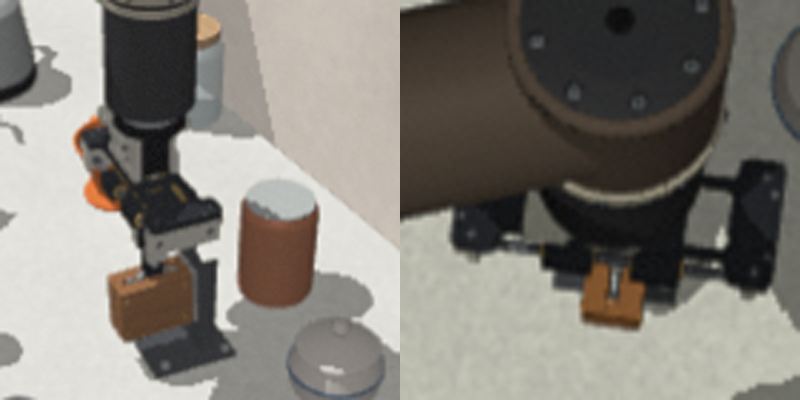

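Left: the handle's lower end at (152,268) sits on the block with about 7 N of contact. I'll release it and retreat straight up.

Request:
apply_moves:
  targets:
    - [0.3,0,0,0,0,0,0]
    - [0.6,0,0,0,0,0,0]
    - [0.6,0,0,0,0,0,0]
    - [0.6,0,0,0,0,0,0]
    - [0.6,0,0,0,0,0,0]
    - [0.6,0,0,-0.02,0,0,0]
    - [0.6,0,0,-0.03,0,0,0]
    - [0.6,0,0,-0.03,0,0,0]
    - [0.6,0,0,-0.03,0,0,0]
    - [0.6,0,-0.04,0,0,0,0]
    - [0.6,0,-0.04,0,0,0,0]
    - [0.6,0,-0.04,0,0,0,0]
    - [0.6,0,-0.04,0,0,0,0]
    - [0.6,0,-0.04,0,0,0,0]
    - [0.6,0,0,0,0,0,0]

```text
time_s: 28.45
tcp_pos: [0.6171, 0.1511, 0.2749]
eef_rot: [-180.0, 0.0, -7.1]
contact_force: [0.5, -0.7, 0.0]
gripper_width: 0.0526
gripper_force: 0.0
```

```bash
python3 m5.py; python3 m8.py fin
```

```text
top topface n 164 pitch 2.44 roll -0.06 z 0.1166
  upright top z pct [0.1336 0.1346 0.1357]
  foot z 0.0072
  shelf z -0.0009
side topface n 62 pitch 3.12 roll 4.04 z 0.1176
  upright top z pct [0.1332 0.1357 0.1372]
  foot z 0.0092
  shelf z 0.0008
z 130 55 X [-58.   -0.6   9.8] Y [-22.5  -3.6  16.5]
z 140 36 X [-58.  -38.    3.7] Y [-20.8  -2.7  13.9]
z 150 23 X [-61.6 -52.4 -38.6] Y [-6.7 -3.1  1.5]
z 160 15 X [-60.  -50.9 -40.2] Y [-7.4 -4.4 -0.3]
z 170 29 X [-61.7 -51.9 -39.6] Y [-7.5 -3.7  4.4]
z 180 21 X [-61.8 -53.  -39.7] Y [-5.7 -4.   0.3]
z 190 22 X [-62.2 -52.7 -41.8] Y [-5.7 -2.6  1. ]
z 200 23 X [-62.7 -52.3 -43.1] Y [-4.9 -2.8  2.8]
z 210 17 X [-61.2 -50.3 -41.1] Y [-5.8  0.8  7.3]
```

View pics/fin.png

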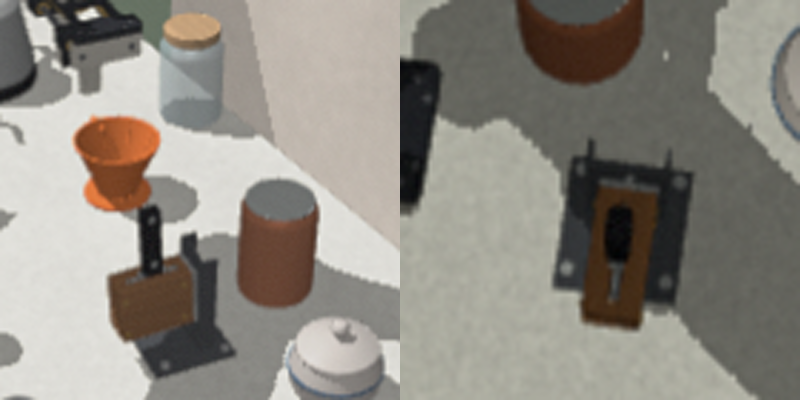

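Both views show the spatula seated upright in the hung holder, handle at (150,240), and the robot is clear. I'll hand the job in.

```bash
python3 -c "
from plant import close_job
print(close_job())"
```

```text
the job is handed in; nothing more can be done
None
```

The job is handed in: the holder hangs with both claws at the stop in the top two slots, and the spatula stands in its slot with the handle resting on the wood; the holder's front still sags about 2.5°, which I put down to play in the claws, so its back may not count as fully flat.

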